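Sort spice jars and shakers into their caddy trays

TASK

Tidy the seasonings away: put the two yellow-capped spice jars in the light wooden tray and the two silver-topped shakers in the blue tray, one to each bay, all standing upright on the tray floor. Leave the mug, the garlic and the tin where they are.

Things in the scene. Friction and masses are not known exactly. Their poses are not given: they have to be found in the camera images.
- jar_a_mid (a point): small spice jar standing upright: glass with reddish spice and a yellow-ochre screw cap, round, 45 mm wide, 100 mm tall, about 0.11 kg, cap on its top 20 mm. This point: on its axis, half-way up (50 mm above its foot); z along the axis, up. The two jars are alike and interchangeable.
- jar_b_mid (a point): small spice jar standing upright: glass with reddish spice and a yellow-ochre screw cap, round, 45 mm wide, 100 mm tall, about 0.11 kg, cap on its top 20 mm. This point: on its axis, half-way up (50 mm above its foot); z along the axis, up. The two jars are alike and interchangeable.
- shaker_a_mid (a point): small salt shaker standing upright: plain grey glass body with a rounded silver-grey perforated top, round, 44 mm wide, 90 mm tall, about 0.10 kg, body below 66 mm, then narrowing to a 34 mm top; its foot is a little uneven, so it stands with a lean of up to 0.05 rad, which is fine. This point: on its axis, half-way up (45 mm above its foot); z along the axis, up. The two shakers are alike and interchangeable.
- shaker_b_mid (a point): small salt shaker standing upright: plain grey glass body with a rounded silver-grey perforated top, round, 44 mm wide, 90 mm tall, about 0.10 kg, body below 66 mm, then narrowing to a 34 mm top; its foot is a little uneven, so it stands with a lean of up to 0.05 rad, which is fine. This point: on its axis, half-way up (45 mm above its foot); z along the axis, up. The two shakers are alike and interchangeable.
- wood_tray: light wooden two-bay tray, for the spice jars, fixed to the worktop, 74 mm (its x) by 142 mm (its y) and 28 mm high, with a small dark pull strip 34 mm wide that sticks out 10 mm low on each end. Walls, floor and the one divider are 6 mm thick; the two open-topped bays are each 62 mm (x) by 62 mm (y) and 22 mm deep, centred 34 mm either side of the tray's middle along its y. Origin: centre of the tray's underside; z up.
- blue_tray: blue plastic two-bay tray, for the shakers, fixed to the worktop, 74 mm (its x) by 142 mm (its y) and 28 mm high, with a small white pull strip 34 mm wide that sticks out 10 mm low on each end. Walls, floor and the one divider are 6 mm thick; the two open-topped bays are each 62 mm (x) by 62 mm (y) and 22 mm deep, centred 34 mm either side of the tray's middle along its y. Origin: centre of the tray's underside; z up.
- mug: bystander: white mug, 94 mm tall, 82 mm wide, 112 mm with its handle; origin: centre of its underside
- garlic: bystander: garlic bulb behind the trays, 56 mm wide and tall; origin: centre of its underside. Overhead, wall cabinets (underside 0.53 m above the worktop) begin about above it, and to the right of the work the cooker hood (underside 0.58 m) has its corner at x = 0.54, y = -0.02: lift no higher than needed and draw the arm in before swinging past the hood
- tin: bystander: short food tin, 75 mm wide, 58 mm tall; origin: centre of its underside
Not all that is in view belongs to the job. What is shaped like the part that bears jar_a_mid but purple is not meant.

How it is judged:
By the outcome, as a careful person would: the job done as asked, in the order asked, and still so for the second after the job is handed in, with the robot touching nothing.
It also fails if it takes over 106 s, if anything falls off the work surface, if the arm or the gripper's body presses on something with over 40 N, if the wrist force passes 120 N, or if a joint passes its speed limit or range.

ROBOT

A 6-joint arm with a two-finger parallel gripper is mounted at the origin on a cart in front of the work surface, level with it; the furniture and walls round the work are solid. World frame = base frame: x ahead of the robot, y to its left, z up, the work surface at z = 0. Lengths are in m, angles in rad, forces in N, time in s.
With the tool pointing down it reaches from about 0.325 to 0.85 m from the base axis. Payload 15.5 kg.
Tool frame: the origin (TCP) lies on the centre line of the jaws, within the pads' length; the fingertips stand 25 mm ahead of it and the grasp point (between the pads) lies 6 mm ahead of it; y points along the fingers, x is the direction in which the jaws open and shut, and the axes are right-handed (so a half turn about y gives the same grasp; the last joint's range is limited). The gripper opens to 91 mm and grips with 3 to 60 N. Pads are 32 mm wide; open, the fingers measure 118 mm over their backs; the gripper's body (76 mm by 178 mm) begins 60 mm behind the grasp point.
Start: joints at [-1.323, 0.494, 1.345, -0, 1.302, -0.096], TCP at [0.21, -0.589, 0.239] pointing down, gripper open.
Joint ranges: [-2.91, 2.91], [-0.82, 2.16], [0.22, 2.67], [-1.22, 4.37], [0.12, 2.79], [-3.08, 3.08]. Speed limits (rad/s): [1.89, 1.89, 2.57, 3.01, 3.01, 3.01].

INTERFACE

Orientations are given as a unit quaternion [w, x, y, z].
In Python, from station import bot gives the robot as it stands. The module is installed in compiled form; this text tells all that it offers.
- The arm moves only by the shell command python3 -m creep 'ROWS' [OPENING] [FORCE]. ROWS is JSON, a list of rows, each a list of 4 numbers: the shift along the tool's x, y, z in m, then the turn about the tool's y in rad. A call has exactly 8 rows; each row shifts and turns the pose as measured when the row begins, along the tool's axes as they then stand; what a row does not reach is not made up. A row lasts 1/12 s, in which the tool goes at most 41.7 mm and 7.16 degrees, less where a joint would pass 70% of its speed; a pose out of reach is approached as far as the arm can. A call with a gripper value outside its range is refused whole. OPENING is the opening, from 0 (shut) to 1 (fully open), set as the call begins (- or left out, the last holds). The fingers move at their own pace and stop on an object; FORCE is the grip in N (left out, the last holds). Time passes only in rows, so rows that do not move let the fingers close, or fill a call up. It gives the time, the measured TCP pose, the force and the opening at its end, in the units of the state.
- bot.sense(): the state, without advancing time (a new reading comes with each control period).
- bot.camera(name): name is "side" or "top"; returns a dict with "color" (420x560x3 uint8, blue, green, red), "fx", "fy", "cx", "cy" (pixels), "D" ([k1, k2, p1, p2, k3] as OpenCV has them; the pictures are not rectified), "eye" and "orientation" of the camera in the world. Camera axes: x right, y down, z forward; pixel columns grow to the right and rows downward; lengths in m; the calibration is good to about 2 mm. A picture is of the moment at which its call begins. There is no depth.
- bot.job_done(): hands the job in, once; it reports no verdict.
Trained networks look in a picture, given as the dict that the camera call returned (one of the last four; its "shot" number tells which), for a name from the list of things; names that differ only in an ending like _2 or _b are one class to them, and where a whole thing is asked for, a point or a joint stands for the part that bears it (a point fixed in the world has none). Each returns a list of dicts, best first, with "score" (0 to 1); they miss things now and then, are a little off and sometimes report something else, mostly with a low value. They report only what shows in the picture. A call takes as long as a camera call. They do not tell look-alikes from the thing itself.
- bot.search_frame(label, picture): "rect" ([left, top, width, height] in pixels, round what is visible of it).
- bot.regions_of(label, picture): "region" (420x560 bool, what is visible of it) and "rect" ([left, top, width, height] in pixels, round what is visible of it).
The state is a dict: "t": time; "joint_pos": joint angles; "joint_vel": joint speeds; "effort": joint torques, N m; "ee_pos": TCP position; "tcp_rot": TCP orientation; "wrist_force": force on the tool from outside, world axes, zero at the start; "torque": the same for the moment, N m; "gripper_width": opening from 0.0 (shut) to 1.0 (fully open).
Only numpy, scipy, OpenCV 4.12 (cv2) and the standard library are available. Lean on these libraries where they do the work, as an engineer would, in place of code of your own. Each camera call takes 0.05 s, during which the arm holds its last target. There are 200 camera calls.

## Working session

There is one attempt and no reset: what is moved stays moved. The work goes in short steps, Python scripts to look and compute and a shell command to move; the robot and the scene stay as the last step left them, time stands still between calls to the robot, and variables do not carry over. Pictures are saved under pics/ and viewed, about 12 in all and at most 16, crops included, and the job is handed in when it is done.

```bash
mkdir -p pics; cat > h.py <<'E'
import numpy as np, cv2
from station import bot
from scipy.spatial.transform import Rotation as R
def rot(q): return R.from_quat([q[1],q[2],q[3],q[0]]).as_matrix()
def K(c): return np.array([[c["fx"],0,c["cx"]],[0,c["fy"],c["cy"]],[0,0,1.]])
def ray(c,px):
    p=cv2.undistortPoints(np.array([[px]],float),K(c),np.array(c["D"],float)).ravel()
    return np.array(c["eye"]),rot(c["orientation"])@np.array([p[0],p[1],1])
def onz(c,px,z):
    e,d=ray(c,px); return e+d*(z-e[2])/d[2]
def proj(c,P):
    M=rot(c["orientation"]).T; P=np.atleast_2d(P).astype(float)
    return cv2.projectPoints(P,cv2.Rodrigues(M)[0],-M@np.array(c["eye"]),K(c),np.array(c["D"],float))[0].reshape(-1,2)
def state():
    s=bot.sense(); print("t",round(s["t"],2),"p",np.round(s["ee_pos"],4),"R",np.round(rot(s["tcp_rot"]),3).tolist(),"j",np.round(s["joint_pos"],2),"w",s["gripper_width"],"F",np.round(s["wrist_force"],1)); return s
E
python3 - <<'E'
from h import *
state()
for n in("top","side"):
    c=bot.camera(n); cv2.imwrite(f"pics/{n}0.png",c["color"]); print(n,np.round(c["eye"],3),np.round(rot(c["orientation"]),2).tolist(),c["fx"])
    for l in("jar_a_mid","shaker_a_mid","wood_tray","blue_tray","mug","garlic","tin"):
        for d in bot.regions_of(l,c):
            v,u=np.nonzero(d["region"]); print(l,round(d["score"],2),d["rect"],u.mean().round(1),v.mean().round(1),np.round(onz(c,[u.mean(),v.mean()],0.05),3))
E
```

```text
t 0.0 p [ 0.21   -0.5883  0.2384] R [[0.336, -0.0, 0.942], [-0.942, 0.001, 0.336], [-0.001, -1.0, 0.0]] j [-1.32  0.49  1.35  0.    1.3  -0.1 ] w 1.0031536717095952 F [ 0.6 -0.3  0.2]
top [0.214 0.221 0.884] [[0.13, -0.97, 0.22], [-0.99, -0.13, 0.02], [0.0, -0.22, -0.98]] 411.9181211059862
jar_a_mid 0.71 [178.1, 294.5, 31.8, 26.0] 191.4 307.5 [0.191 0.376 0.05 ]
shaker_a_mid 0.56 [318.2, 204.6, 24.7, 30.2] 331.2 218.1 [0.409 0.119 0.05 ]
wood_tray 0.87 [208.9, 165.0, 73.7, 53.9] 243.2 190.8 [0.443 0.308 0.05 ]
blue_tray 0.84 [300.0, 153.0, 69.4, 46.6] 332.7 176.6 [0.499 0.124 0.05 ]
mug 0.87 [142.0, 148.0, 51.4, 57.4] 167.3 173.3 [0.46  0.475 0.05 ]
garlic 0.84 [286.2, 132.9, 23.2, 19.5] 296.7 143.7 [0.563 0.209 0.05 ]
tin 0.88 [159.9, 235.9, 43.8, 40.4] 181.6 255.2 [0.292 0.413 0.05 ]
tin 0.3 [221.1, 236.3, 26.0, 23.5] 234.3 245.1 [0.327 0.31  0.05 ]
tin 0.24 [364.6, 205.6, 26.6, 24.0] 375.1 216.4 [0.424 0.028 0.05 ]
side [ 0.395 -0.48   0.525] [[1.0, -0.02, -0.01], [0.0, -0.53, 0.85], [-0.02, -0.85, -0.53]] 470.33969286068645
jar_a_mid 0.75 [193.3, 168.9, 7.7, 48.9] 198.4 195.2 [0.212 0.351 0.05 ]
jar_a_mid 0.65 [259.2, 204.1, 27.7, 58.3] 271.4 232.2 [0.364 0.213 0.05 ]
shaker_a_mid 0.63 [285.1, 241.1, 23.6, 54.8] 297.2 268.9 [0.408 0.108 0.05 ]
wood_tray 0.7 [279.4, 195.5, 76.7, 51.9] 318.6 220.3 [0.451 0.249 0.05 ]
blue_tray 0.72 [320.1, 245.8, 80.3, 77.1] 360.6 283.4 [0.504 0.071 0.05 ]
mug 0.87 [284.5, 143.7, 52.6, 50.4] 315.0 166.9 [0.456 0.469 0.05 ]
garlic 0.67 [372.2, 234.0, 28.4, 26.9] 388.4 245.1 [0.565 0.168 0.05 ]
tin 0.66 [321.5, 248.4, 81.3, 72.9] 360.9 283.6 [0.504 0.07  0.05 ]
tin 0.59 [225.3, 168.5, 32.4, 40.2] 235.2 184.8 [0.283 0.392 0.05 ]
```

View pics/top0.png

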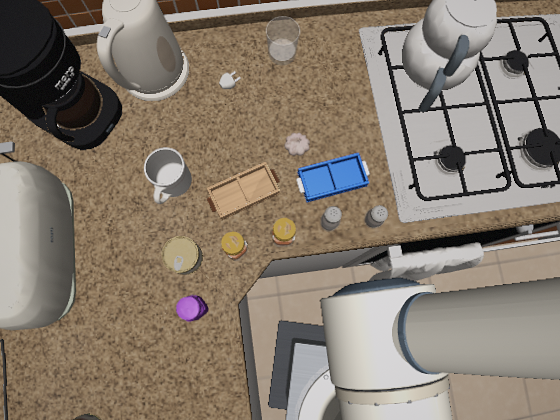

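View pics/side0.png

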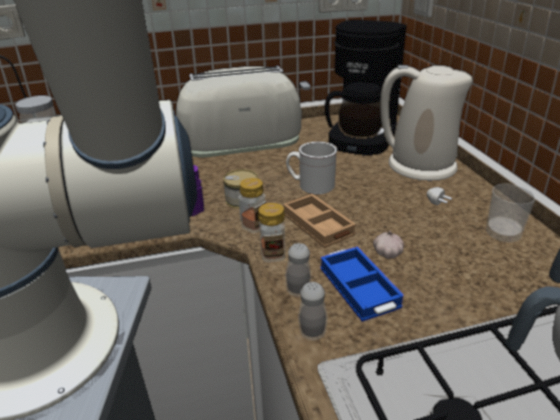

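Candidates for jars: ochre caps at top-view (233,244), (284,231); look-alike purple cap (190,308) is not meant, and the tin (181,255) is not a jar. Shakers: grey tops at (332,217), (377,215); the glass (282,40) is irrelevant. Close crop to check, with measurement.

```bash
python3 - <<'E'
from h import *
c=bot.camera("top"); im=c["color"]; cv2.imwrite("pics/crop1.png",cv2.resize(im[120:300,130:420],None,fx=2.7,fy=2.7,interpolation=cv2.INTER_CUBIC))
s=bot.camera("side"); cv2.imwrite("pics/crop2.png",cv2.resize(s["color"][130:360,180:440],None,fx=2.6,fy=2.6,interpolation=cv2.INTER_CUBIC))
hsv=cv2.cvtColor(im,cv2.COLOR_BGR2HSV)
def comps(m,box):
    x0,y0,x1,y1=box; mm=np.zeros_like(m); mm[y0:y1,x0:x1]=m[y0:y1,x0:x1]
    n,l,st,ce=cv2.connectedComponentsWithStats(cv2.morphologyEx(mm,cv2.MORPH_OPEN,np.ones((3,3),np.uint8))); 
    return [(st[i],ce[i],l==i) for i in range(1,n) if st[i][4]>100]
m=cv2.inRange(hsv,(15,150,90),(35,255,255))
for st,ce,_ in comps(m,(205,215,310,275)): print("cap",st,ce,onz(c,ce,0.097).round(4))
m=cv2.inRange(hsv,(100,150,60),(125,255,255))
def tray(mask,name):
    pts=np.argwhere(mask)[:,::-1].astype(float)
    W=np.array([onz(c,p,0.028)[:2] for p in pts]); r=cv2.minAreaRect(W.astype(np.float32)*1000); print(name,r)
for st,ce,l in comps(m,(280,140,380,210)): print(st,ce); tray(l,"blue")
for l in("wood_tray","blue_tray"): tray(bot.regions_of(l,c)[0]["region"],l)
E
```

```text
[ 298  154   70   48 2001] [331.63868066 177.42278861]
blue ((506.27069091796875, 122.61479187011719), (77.61898040771484, 140.57615661621094), 23.18714141845703)
wood_tray ((451.2519836425781, 310.1879577636719), (79.95361328125, 157.47509765625), 32.71112823486328)
blue_tray ((506.8334655761719, 121.55441284179688), (81.74508666992188, 160.85800170898438), 23.320302963256836)
```

View pics/crop1.png

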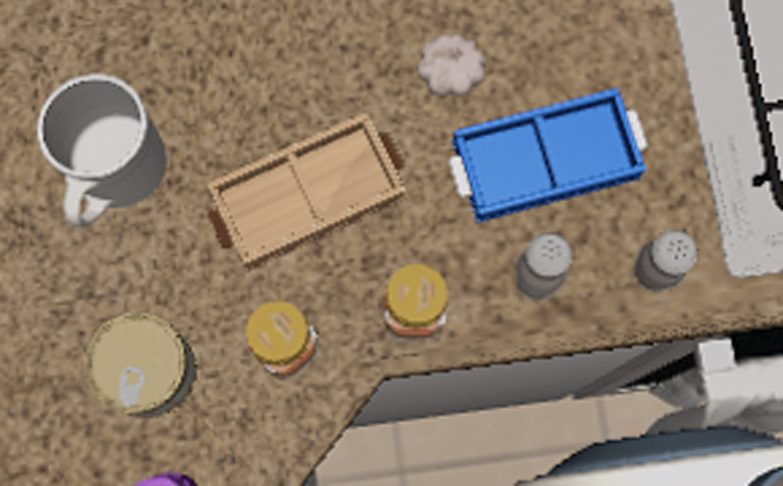

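View pics/crop2.png

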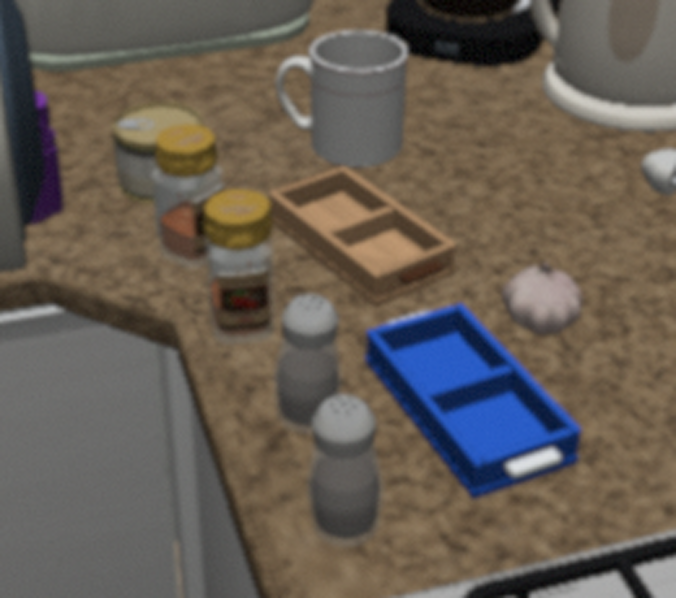

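```bash
python3 - <<'E'
from h import *
from scipy.optimize import least_squares as LS
c=bot.camera("top"); s=bot.camera("side")
T=lambda p:np.array(p,float)/2.7+[130,120]
S=lambda p:np.array(p,float)/2.6+[180,130]
for n,t,u,z in(("jarL",(278,332),(186,140),.1),("jarR",(418,294),(238,206),.1),("shL",(552,251),(309,312),.085),("shR",(675,248),(344,411),.085)):
    a=onz(c,T(t),z);b=onz(s,S(u),z); print(n,a.round(4),b.round(4))
for n,u in(("jarL",(188,240)),("jarR",(243,325)),("shL",(307,410)),("shR",(345,518))): print("foot",n,onz(s,S(u),0).round(4))
for n,tc,sc in(("wood",[(209,186),(367,117),(404,187),(247,264)],[(342,170),(457,245),(378,288),(272,192)]),("blue",[(454,131),(618,91),(643,172),(477,220)],[(460,308),(578,433),(472,480),(369,335)])):
    print(n,"top",[onz(c,T(p),.028)[:2].round(3).tolist() for p in tc],"side",[onz(s,S(p),.028)[:2].round(3).tolist() for p in sc])
    def mod(q):
        C=np.array([[37,71],[37,-71],[-37,-71],[-37,71]])/1e3; a=q[2];Rm=np.array([[np.cos(a),-np.sin(a)],[np.sin(a),np.cos(a)]])
        return np.c_[C@Rm.T+q[:2],np.full(4,.028)]
    for lab,cams in(("top",[(c,T(tc))]),("side",[(s,S(sc))]),("both",[(c,T(tc)),(s,S(sc))])):
        r=LS(lambda q:np.concatenate([(proj(k,mod(q))-o).ravel() for k,o in cams]),[.45,.3,.4] if n=="wood" else [.5,.12,.4]); q=r.x
        v=np.array([-np.sin(q[2]),np.cos(q[2])])*.034
        print(lab,q.round(4),"rms",np.sqrt(np.mean(r.fun**2)).round(2),"bayL",(q[:2]+v).round(4),"bayR",(q[:2]-v).round(4))
E
```

```text
jarL [0.3236 0.3076 0.1   ] [0.3261 0.3029 0.1   ]
jarR [0.364  0.2122 0.1   ] [0.366 0.21  0.1  ]
shL [0.4119 0.1177 0.085 ] [0.4103 0.1117 0.085 ]
shR [0.4262 0.0268 0.085 ] [0.4267 0.0219 0.085 ]
foot jarL [0.3209 0.3226 0.    ]
foot jarR [0.3662 0.2117 0.    ]
foot shL [0.4091 0.1203 0.    ]
foot shR [0.4287 0.0255 0.    ]
wood top [[0.443, 0.388], [0.518, 0.271], [0.463, 0.233], [0.384, 0.348]] side [[0.444, 0.38], [0.523, 0.267], [0.461, 0.215], [0.387, 0.347]]
top [0.452  0.31   0.5863] rms 1.01 bayL [0.4332 0.3384] bayR [0.4708 0.2817]
side [0.454  0.3019 0.5736] rms 1.29 bayL [0.4355 0.3304] bayR [0.4724 0.2733]
both [0.4533 0.3078 0.5807] rms 1.57 bayL [0.4346 0.3363] bayR [0.4719 0.2794]
blue top [[0.515, 0.199], [0.568, 0.069], [0.501, 0.043], [0.443, 0.172]] side [[0.515, 0.19], [0.569, 0.063], [0.5, 0.026], [0.451, 0.162]]
top [0.5067 0.1209 0.3946] rms 0.63 bayL [0.4937 0.1523] bayR [0.5198 0.0895]
side [0.5087 0.1103 0.3871] rms 1.39 bayL [0.4958 0.1418] bayR [0.5215 0.0788]
both [0.5086 0.1161 0.3904] rms 2.0 bayL [0.4956 0.1475] bayR [0.5215 0.0847]
```

```bash
cat > plan.py <<'E'
import sys; from h import *
x,y,z,yaw=map(float,sys.argv[1:5]); n=int(sys.argv[5]) if len(sys.argv)>5 else 8
s=state(); Rm=rot(s["tcp_rot"]); p=np.array(s["ee_pos"]); psi=np.arctan2(Rm[1,0],Rm[0,0]); d=np.array([x,y,z])-p
w=(yaw-psi+np.pi)%(2*np.pi)-np.pi; print("delta",d.round(4),"turn",round(-w,3),"dist",np.linalg.norm(d).round(3))
rows=[]
for i in range(n):
    f=psi+w*i/n; e=d/n
    rows.append([round(float(e[0]*np.cos(f)+e[1]*np.sin(f)),4),round(float(-e[2]),4),round(float(-e[0]*np.sin(f)+e[1]*np.cos(f)),4),round(float(-w/n),3)])
print(rows)
E
python3 plan.py .365 .211 .19 .49 24
```

```text
t 1.1 p [ 0.2101 -0.5886  0.2389] R [[0.336, -0.0, 0.942], [-0.942, 0.0, 0.336], [-0.0, -1.0, 0.0]] j [-1.32  0.49  1.35 -0.    1.3  -0.1 ] w 0.9992337463017045 F [-0.2  0.4 -0.1]
delta [ 0.1549  0.7996 -0.0489] turn -1.718 dist 0.816
[[-0.0292, 0.002, 0.0173, -0.072], [-0.0279, 0.002, 0.0193, -0.072], [-0.0264, 0.002, 0.0213, -0.072], [-0.0249, 0.002, 0.0231, -0.072], [-0.0231, 0.002, 0.0248, -0.072], [-0.0213, 0.002, 0.0264, -0.072], [-0.0194, 0.002, 0.0279, -0.072], [-0.0173, 0.002, 0.0292, -0.072], [-0.0152, 0.002, 0.0303, -0.072], [-0.013, 0.002, 0.0314, -0.072], [-0.0107, 0.002, 0.0322, -0.072], [-0.0084, 0.002, 0.0329, -0.072], [-0.006, 0.002, 0.0334, -0.072], [-0.0036, 0.002, 0.0337, -0.072], [-0.0012, 0.002, 0.0339, -0.072], [0.0013, 0.002, 0.0339, -0.072], [0.0037, 0.002, 0.0337, -0.072], [0.0061, 0.002, 0.0334, -0.072], [0.0085, 0.002, 0.0329, -0.072], [0.0108, 0.002, 0.0322, -0.072], [0.0131, 0.002, 0.0313, -0.072], [0.0153, 0.002, 0.0303, -0.072], [0.0174, 0.002, 0.0291, -0.072], [0.0194, 0.002, 0.0278, -0.072]]
```

```bash
python3 -m creep '[[-0.029,0.002,0.017,-0.072],[-0.028,0.002,0.019,-0.072],[-0.026,0.002,0.021,-0.072],[-0.025,0.002,0.023,-0.072],[-0.023,0.002,0.025,-0.072],[-0.021,0.002,0.026,-0.072],[-0.019,0.002,0.028,-0.072],[-0.017,0.002,0.029,-0.072]]' 0.9 15; python3 plan.py .365 .211 .19 .49 16
```

```text
t: 1.77
ee_pos: [0.2591, -0.3193, 0.221]
tcp_rot: [-0.67, 0.674, -0.219, 0.222]
wrist_force: [0.7, -0.5, -0.5]
gripper_width: 0.898
t 1.77 p [ 0.2591 -0.3193  0.221 ] R [[0.805, 0.002, 0.593], [-0.593, -0.006, 0.805], [0.005, -1.0, -0.004]] j [-1.03  0.22  1.87 -0.    1.05 -0.4 ] w 0.8977734780327796 F [ 0.7 -0.5 -0.5]
delta [ 0.1059  0.5303 -0.031 ] turn -1.124 dist 0.542
[[-0.0143, 0.0019, 0.0306, -0.07], [-0.0121, 0.0019, 0.0315, -0.07], [-0.0099, 0.0019, 0.0323, -0.07], [-0.0076, 0.0019, 0.0329, -0.07], [-0.0053, 0.0019, 0.0334, -0.07], [-0.0029, 0.0019, 0.0337, -0.07], [-0.0005, 0.0019, 0.0338, -0.07], [0.0018, 0.0019, 0.0337, -0.07], [0.0042, 0.0019, 0.0335, -0.07], [0.0066, 0.0019, 0.0332, -0.07], [0.0089, 0.0019, 0.0326, -0.07], [0.0111, 0.0019, 0.0319, -0.07], [0.0133, 0.0019, 0.0311, -0.07], [0.0155, 0.0019, 0.03, -0.07], [0.0176, 0.0019, 0.0289, -0.07], [0.0196, 0.0019, 0.0276, -0.07]]
```

```bash
python3 -m creep '[[-0.014,0.002,0.031,-0.07],[-0.012,0.002,0.031,-0.07],[-0.010,0.002,0.032,-0.07],[-0.008,0.002,0.033,-0.07],[-0.005,0.002,0.033,-0.07],[-0.003,0.002,0.034,-0.07],[-0.001,0.002,0.034,-0.07],[0.002,0.002,0.034,-0.07]]' && python3 -m creep '[[0.004,0.002,0.034,-0.07],[0.007,0.002,0.033,-0.07],[0.009,0.002,0.033,-0.07],[0.011,0.002,0.032,-0.07],[0.013,0.002,0.031,-0.07],[0.016,0.002,0.03,-0.07],[0.018,0.002,0.029,-0.07],[0.020,0.002,0.028,-0.07]]'; python3 plan.py .364 .2115 .13 .49 8
```

```text
t: 2.43
ee_pos: [0.3084, -0.0433, 0.2041]
tcp_rot: [-0.704, 0.71, -0.016, 0.021]
wrist_force: [-0.0, -0.0, -0.2]
gripper_width: 0.895
t: 3.1
ee_pos: [0.3553, 0.2361, 0.1875]
tcp_rot: [-0.678, 0.687, 0.189, -0.181]
wrist_force: [1.0, -0.7, -0.1]
gripper_width: 0.9
t 3.1 p [0.3553 0.2361 0.1875] R [[0.863, 0.014, -0.505], [0.505, -0.009, 0.863], [0.008, -1.0, -0.015]] j [ 0.46  0.29  1.88 -0.02  0.96 -0.06] w 0.8995840021193293 F [ 1.  -0.7 -0.1]
delta [ 0.0087 -0.0246 -0.0575] turn 0.04 dist 0.063
[[-0.0006, 0.0072, -0.0032, 0.005], [-0.0006, 0.0072, -0.0032, 0.005], [-0.0006, 0.0072, -0.0032, 0.005], [-0.0006, 0.0072, -0.0032, 0.005], [-0.0006, 0.0072, -0.0032, 0.005], [-0.0005, 0.0072, -0.0032, 0.005], [-0.0005, 0.0072, -0.0032, 0.005], [-0.0005, 0.0072, -0.0032, 0.005]]
```

```bash
python3 -m creep '[[-0.001,0.006,-0.007,0.01],[-0.001,0.008,-0.006,0.01],[-0.001,0.008,-0.006,0.01],[-0.001,0.008,-0.006,0.01],[0,0.009,0,0],[0,0.009,0,0],[0,0,0,0],[0,0,0,0]]'; python3 plan.py .364 .2115 .066 .49 8; python3 - <<'E'
from h import *
for n in("top","side"):
    c=bot.camera(n); im=c["color"]; s=im[150:300,150:400] if n=="top" else im[110:330,130:400]; cv2.imwrite(f"pics/a_{n}.png",cv2.resize(s,None,fx=2.2,fy=2.2))
E
```

```text
t: 3.77
ee_pos: [0.3668, 0.2144, 0.1367]
tcp_rot: [-0.682, 0.689, 0.178, -0.167]
wrist_force: [-0.8, 0.5, 0.4]
gripper_width: 0.897
t 3.77 p [0.3668 0.2144 0.1367] R [[0.881, 0.017, -0.473], [0.473, -0.007, 0.881], [0.012, -1.0, -0.014]] j [ 0.4   0.37  1.95 -0.02  0.81 -0.08] w 0.8970207594264521 F [-0.8  0.5  0.4]
delta [-0.0028 -0.0029 -0.0707] turn 0.003 dist 0.071
[[-0.0005, 0.0088, -0.0002, 0.0], [-0.0005, 0.0088, -0.0002, 0.0], [-0.0005, 0.0088, -0.0002, 0.0], [-0.0005, 0.0088, -0.0002, 0.0], [-0.0005, 0.0088, -0.0002, 0.0], [-0.0005, 0.0088, -0.0002, 0.0], [-0.0005, 0.0088, -0.0002, 0.0], [-0.0005, 0.0088, -0.0002, 0.0]]
```

View pics/a_side.png

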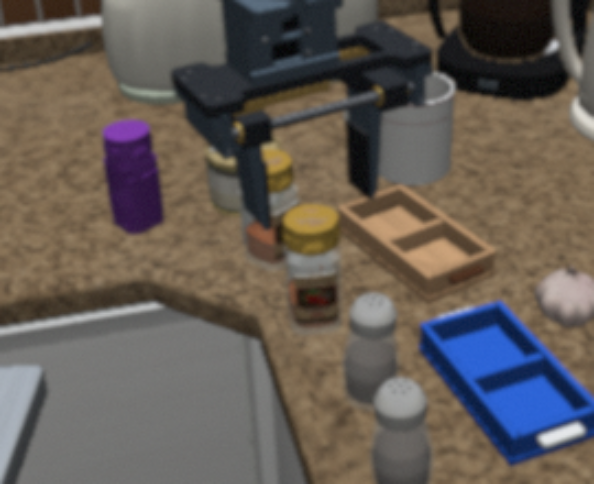

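```bash
python3 -m creep '[[-0.003,0.008,-0.001,0],[-0.001,0.012,-0.001,0],[0,0.013,0,0],[0,0.013,0,0],[0,0.013,0,0],[0,0.010,0,0],[0,0.004,0,0],[0,0,0,0]]'; python3 plan.py .364 .2115 .066 .49 8
```

```text
t: 4.53
ee_pos: [0.3695, 0.2108, 0.0659]
tcp_rot: [-0.683, 0.689, 0.181, -0.163]
wrist_force: [-0.6, -0.7, 0.4]
gripper_width: 0.9
t 4.53 p [0.3695 0.2108 0.0659] R [[0.882, 0.027, -0.471], [0.471, -0.002, 0.882], [0.023, -1.0, -0.015]] j [ 0.39  0.51  2.03 -0.02  0.58 -0.08] w 0.8995284178664997 F [-0.6 -0.7  0.4]
delta [-0.0055  0.0007  0.0001] turn 0.001 dist 0.006
[[-0.0006, -0.0, 0.0004, 0.0], [-0.0006, -0.0, 0.0004, 0.0], [-0.0006, -0.0, 0.0004, 0.0], [-0.0006, -0.0, 0.0004, 0.0], [-0.0006, -0.0, 0.0004, 0.0], [-0.0006, -0.0, 0.0004, 0.0], [-0.0006, -0.0, 0.0004, 0.0], [-0.0006, -0.0, 0.0004, 0.0]]
```

View pics/a_top.png

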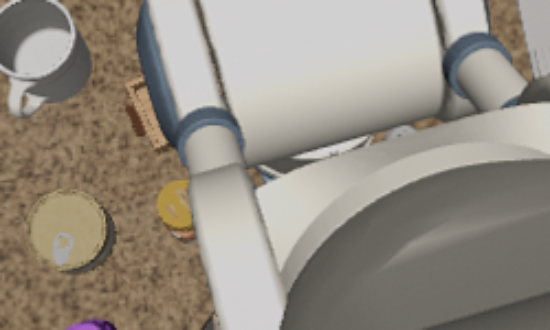

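```bash
python3 -m creep '[[-0.005,0,0.001,0],[0,0,0,0],[0,0,0,0],[0,0,0,0],[0,0,0,0],[0,0,0,0],[0,0,0,0],[0,0,0,0]]' 0.3 15; python3 plan.py .364 .2115 .066 .49 8|head -2
```

```text
t: 5.2
ee_pos: [0.3654, 0.2097, 0.0688]
tcp_rot: [-0.683, 0.689, 0.182, -0.161]
wrist_force: [-0.5, -1.1, -1.6]
gripper_width: 0.522
t 5.2 p [0.3654 0.2097 0.0688] R [[0.882, 0.032, -0.471], [0.471, -0.0, 0.882], [0.028, -1.0, -0.015]] j [ 0.39  0.5   2.04 -0.02  0.57 -0.08] w 0.521875451699989 F [-0.5 -1.1 -1.6]
delta [-0.0014  0.0018 -0.0028] turn 0.001 dist 0.004
```

```bash
python3 -m creep '[[0,0,0,0],[0,0,0,0],[0,0,0,0],[0,0,0,0],[0,-0.005,0,0],[0,-0.015,0,0],[0,-0.02,0,0],[0,-0.015,0,0]]'; python3 plan.py .472 .2815 .13 .54 8
```

```text
t: 5.87
ee_pos: [0.3617, 0.2089, 0.1236]
tcp_rot: [-0.683, 0.689, 0.18, -0.164]
wrist_force: [0.7, 0.6, -1.2]
gripper_width: 0.524
t 5.87 p [0.3617 0.2089 0.1236] R [[0.882, 0.025, -0.471], [0.471, -0.003, 0.882], [0.02, -1.0, -0.014]] j [ 0.39  0.39  1.99 -0.02  0.75 -0.09] w 0.5238095762393878 F [ 0.7  0.6 -1.2]
delta [0.1103 0.0726 0.0064] turn -0.049 dist 0.132
[[0.0164, -0.0008, 0.0015, -0.006], [0.0165, -0.0008, 0.0014, -0.006], [0.0165, -0.0008, 0.0013, -0.006], [0.0165, -0.0008, 0.0012, -0.006], [0.0165, -0.0008, 0.0011, -0.006], [0.0165, -0.0008, 0.001, -0.006], [0.0165, -0.0008, 0.0009, -0.006], [0.0165, -0.0008, 0.0008, -0.006]]
```

```bash
python3 -m creep '[[0.016,-0.001,0.002,-0.01],[0.018,-0.001,0.002,-0.01],[0.018,-0.001,0.001,-0.01],[0.018,0,0.001,-0.01],[0.018,0,0.001,-0.01],[0.016,0,0.001,-0.01],[0.012,0,0.001,-0.01],[0,0,0,0]]'; python3 plan.py .471 .2817 .10 .586 8; python3 - <<'E'
from h import *
for n in("top","side"):
    c=bot.camera(n); im=c["color"]; s=im[110:260,170:420] if n=="top" else im[110:330,180:450]; cv2.imwrite(f"pics/b_{n}.png",cv2.resize(s,None,fx=2.2,fy=2.2))
E
```

```text
t: 6.53
ee_pos: [0.461, 0.2771, 0.136]
tcp_rot: [-0.676, 0.682, 0.206, -0.187]
wrist_force: [-0.6, -1.2, -1.6]
gripper_width: 0.526
t 6.53 p [0.461  0.2771 0.136 ] R [[0.845, 0.028, -0.534], [0.534, -0.001, 0.845], [0.023, -1.0, -0.016]] j [ 0.44  0.49  1.7  -0.02  0.93 -0.12] w 0.5256134185897013 F [-0.6 -1.2 -1.6]
delta [ 0.01    0.0046 -0.036 ] turn -0.022 dist 0.038
[[0.0014, 0.0045, -0.0002, -0.003], [0.0014, 0.0045, -0.0002, -0.003], [0.0014, 0.0045, -0.0002, -0.003], [0.0014, 0.0045, -0.0002, -0.003], [0.0014, 0.0045, -0.0002, -0.003], [0.0014, 0.0045, -0.0002, -0.003], [0.0014, 0.0045, -0.0002, -0.003], [0.0014, 0.0045, -0.0002, -0.003]]
```

View pics/b_side.png

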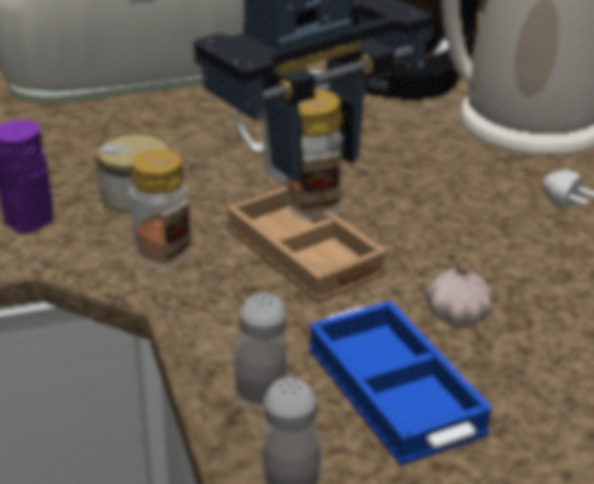

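```bash
python3 - <<'E'
from h import *
s=bot.camera("side")
for q in([.452,.31,.586],[.5067,.1209,.3946]):
    C=np.array([[37,71],[37,-71],[-37,-71],[-37,71]])/1e3; a=q[2];Rm=np.array([[np.cos(a),-np.sin(a)],[np.sin(a),np.cos(a)]]);C=C@Rm.T+q[:2]
    for z in(.028,0): print(z,((proj(s,np.c_[C,np.full(4,z)])-[180,110])*2.2).round(0).tolist())
g=(proj(s,[[.4708,.2817,.006],[.364,.2115,.1],[.4119,.1177,.085]])-[180,110])*2.2; print(g.round())
E
```

```text
0.028 [[288.0, 183.0], [385.0, 249.0], [318.0, 277.0], [224.0, 206.0]]
0 [[288.0, 208.0], [383.0, 275.0], [317.0, 304.0], [225.0, 231.0]]
0.028 [[386.0, 297.0], [486.0, 404.0], [395.0, 435.0], [304.0, 319.0]]
0 [[384.0, 324.0], [482.0, 434.0], [393.0, 464.0], [303.0, 347.0]]
[[324. 264.]
 [199. 217.]
 [263. 303.]]
```

```bash
python3 -m creep '[[0.004,0.002,0,-0.006],[0.003,0.004,0,-0.006],[0.003,0.006,0,-0.006],[0,0.007,0,-0.004],[0,0.007,0,0],[0,0.005,0,0],[0,0,0,0],[0,0,0,0]]'; python3 plan.py .471 .2817 .076 .586 8
```

```text
t: 7.35
ee_pos: [0.465, 0.2791, 0.1005]
tcp_rot: [-0.673, 0.681, 0.211, -0.197]
wrist_force: [-0.5, 0.6, -0.5]
gripper_width: 0.526
t 7.35 p [0.465  0.2791 0.1005] R [[0.833, 0.022, -0.553], [0.553, -0.005, 0.833], [0.015, -1.0, -0.016]] j [ 0.44  0.55  1.71 -0.02  0.86 -0.14] w 0.525949345755295 F [-0.5  0.6 -0.5]
delta [ 0.006   0.0026 -0.0245] turn 0.0 dist 0.025
[[0.0008, 0.0031, -0.0001, 0.0], [0.0008, 0.0031, -0.0001, 0.0], [0.0008, 0.0031, -0.0001, 0.0], [0.0008, 0.0031, -0.0001, 0.0], [0.0008, 0.0031, -0.0001, 0.0], [0.0008, 0.0031, -0.0001, 0.0], [0.0008, 0.0031, -0.0001, 0.0], [0.0008, 0.0031, -0.0001, 0.0]]
```

```bash
python3 -m creep '[[0.004,0,0,0],[0.004,0.003,0,0],[0,0.005,0,0],[0,0.005,0,0],[0,0.005,0,0],[0,0.003,0,0],[0,0.001,0,0],[0,0,0,0]]'; python3 plan.py .471 .2817 .076 .586 8|head -2
```

```text
t: 8.02
ee_pos: [0.4732, 0.284, 0.0764]
tcp_rot: [-0.673, 0.681, 0.211, -0.197]
wrist_force: [-0.4, 1.2, -1.5]
gripper_width: 0.523
t 8.02 p [0.4732 0.284  0.0764] R [[0.833, 0.022, -0.553], [0.553, -0.004, 0.833], [0.016, -1.0, -0.016]] j [ 0.44  0.6   1.71 -0.02  0.82 -0.13] w 0.523315427553103 F [-0.4  1.2 -1.5]
delta [-0.0022 -0.0023 -0.0004] turn 0.0 dist 0.003
```

```bash
python3 -m creep '[[-0.002,0.002,-0.001,0],[0,0.001,0,0],[0,0.001,0,0],[0,0,0,0],[0,0,0,0],[0,0,0,0],[0,0,0,0],[0,0,0,0]]'; python3 plan.py .471 .2817 .076 .586 8|head -2
```

```text
t: 8.68
ee_pos: [0.4729, 0.282, 0.0738]
tcp_rot: [-0.673, 0.681, 0.212, -0.196]
wrist_force: [-0.4, 0.6, -1.0]
gripper_width: 0.52
t 8.68 p [0.4729 0.282  0.0738] R [[0.833, 0.026, -0.553], [0.553, -0.003, 0.833], [0.02, -1.0, -0.017]] j [ 0.44  0.6   1.71 -0.02  0.8  -0.14] w 0.5197981081781099 F [-0.4  0.6 -1. ]
delta [-0.0019 -0.0003  0.0022] turn -0.0 dist 0.003
```

```bash
python3 -m creep '[[0,0.002,0,0],[0,0.001,0,0],[0,0.001,0,0],[0,0,0,0],[0,0,0,0],[0,0,0,0],[0,0,0,0],[0,0,0,0]]'; python3 - <<'E'
from h import *
c=bot.camera("side"); cv2.imwrite("pics/c_side.png",cv2.resize(c["color"][130:290,230:400],None,fx=3.5,fy=3.5))
E
```

```text
t: 9.35
ee_pos: [0.4738, 0.2823, 0.0721]
tcp_rot: [-0.673, 0.68, 0.214, -0.195]
wrist_force: [-0.3, -0.8, 2.0]
gripper_width: 0.526
```

View pics/c_side.png

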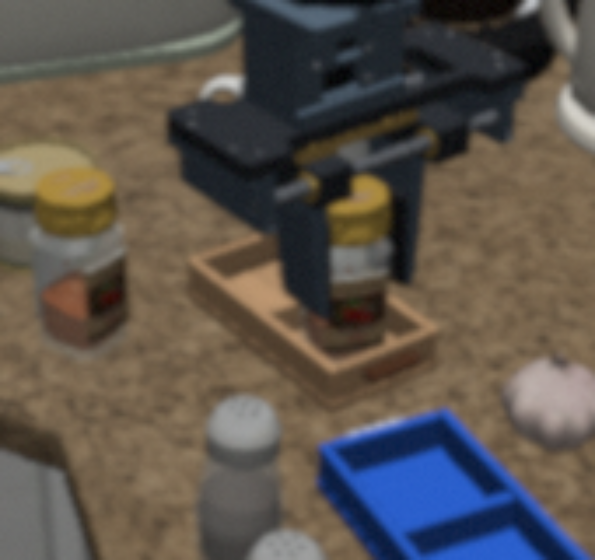

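The jar stands in the right wood bay (crop (350,340)), contact felt. Release and go up.

```bash
python3 -m creep '[[0,0,0,0],[0,0,0,0],[0,0,0,0],[0,0,0,0],[0,0,0,0],[0,-0.01,0,0],[0,-0.02,0,0],[0,-0.03,0,0]]' 0.85; python3 plan.py .324 .307 .15 .5 8
```

```text
t: 10.07
ee_pos: [0.4695, 0.2811, 0.1298]
tcp_rot: [-0.673, 0.681, 0.21, -0.198]
wrist_force: [-0.3, 0.1, 0.4]
gripper_width: 0.847
t 10.07 p [0.4695 0.2811 0.1298] R [[0.833, 0.02, -0.552], [0.553, -0.006, 0.833], [0.014, -1.0, -0.016]] j [ 0.44  0.52  1.67 -0.02  0.94 -0.14] w 0.8470640289731054 F [-0.3  0.1  0.4]
delta [-0.1455  0.0259  0.0202] turn 0.086 dist 0.149
[[-0.0134, -0.0025, 0.0128, 0.011], [-0.0135, -0.0025, 0.0126, 0.011], [-0.0136, -0.0025, 0.0125, 0.011], [-0.0138, -0.0025, 0.0123, 0.011], [-0.0139, -0.0025, 0.0122, 0.011], [-0.014, -0.0025, 0.012, 0.011], [-0.0142, -0.0025, 0.0119, 0.011], [-0.0143, -0.0025, 0.0117, 0.011]]
```

```bash
python3 -m creep '[[0,-0.02,0,0],[0,-0.01,0,0],[-0.022,-0.002,0.02,0.015],[-0.024,0,0.022,0.015],[-0.024,0,0.021,0.015],[-0.024,0,0.021,0.015],[-0.02,0,0.015,0.015],[0,0,0,0]]'; python3 plan.py .324 .307 .135 .5 8; python3 - <<'E'
from h import *
c=bot.camera("side")
for d in bot.regions_of("jar_a_mid",c): print(round(d["score"],2),d["rect"])
E
```

```text
t: 10.73
ee_pos: [0.3179, 0.3064, 0.1708]
tcp_rot: [-0.682, 0.687, 0.188, -0.164]
wrist_force: [0.5, -0.3, -0.0]
gripper_width: 0.847
t 10.73 p [0.3179 0.3064 0.1708] R [[0.876, 0.033, -0.482], [0.482, 0.002, 0.876], [0.03, -0.999, -0.015]] j [ 0.65  0.33  1.88 -0.02  0.9   0.16] w 0.8473841874772582 F [ 0.5 -0.3 -0. ]
delta [ 0.0061  0.0006 -0.0358] turn 0.004 dist 0.036
[[0.0007, 0.0045, -0.0003, 0.0], [0.0007, 0.0045, -0.0003, 0.0], [0.0007, 0.0045, -0.0003, 0.0], [0.0007, 0.0045, -0.0003, 0.0], [0.0007, 0.0045, -0.0003, 0.0], [0.0007, 0.0045, -0.0003, 0.0], [0.0007, 0.0045, -0.0003, 0.0], [0.0007, 0.0045, -0.0003, 0.0]]
0.66 [176.0, 164.4, 26.4, 50.5]
0.55 [318.2, 180.8, 26.8, 53.2]
```

```bash
python3 -m creep '[[0.005,0.004,0,0],[0.002,0.01,0,0],[0,0.012,0,0],[0,0.012,0,0],[0,0.008,0,0],[0,0.002,0,0],[0,0,0,0],[0,0,0,0]]' && python3 plan.py .324 .307 .066 .5 8|head -2
```

```text
t: 11.5
ee_pos: [0.3406, 0.313, 0.1225]
tcp_rot: [-0.684, 0.686, 0.191, -0.16]
wrist_force: [0.4, 0.5, -0.7]
gripper_width: 0.853
t 11.5 p [0.3406 0.313  0.1225] R [[0.876, 0.043, -0.48], [0.48, 0.007, 0.877], [0.041, -0.999, -0.015]] j [ 0.63  0.43  1.9  -0.03  0.78  0.15] w 0.8531831782814842 F [ 0.4  0.5 -0.7]
delta [-0.0166 -0.006  -0.0565] turn 0.001 dist 0.059
```

```bash
python3 -m creep '[[-0.006,-0.002,0,0],[-0.006,-0.002,0,0],[-0.004,0,0,0],[0,0,0,0],[0,0,0,0],[0,0,0,0],[0,0,0,0],[0,0,0,0]]' && python3 plan.py .324 .307 .066 .5 8|head -2; python3 - <<'E'
from h import *
c=bot.camera("side"); cv2.imwrite("pics/d_side.png",cv2.resize(c["color"][110:270,180:380],None,fx=3,fy=3))
E
```

```text
t: 12.17
ee_pos: [0.3254, 0.3048, 0.1284]
tcp_rot: [-0.684, 0.686, 0.192, -0.159]
wrist_force: [0.9, 0.1, 1.0]
gripper_width: 0.848
t 12.17 p [0.3254 0.3048 0.1284] R [[0.876, 0.046, -0.48], [0.48, 0.009, 0.877], [0.045, -0.999, -0.014]] j [ 0.63  0.4   1.93 -0.03  0.77  0.15] w 0.8481028284408768 F [0.9 0.1 1. ]
delta [-0.0014  0.0022 -0.0624] turn 0.001 dist 0.062
```

View pics/d_side.png

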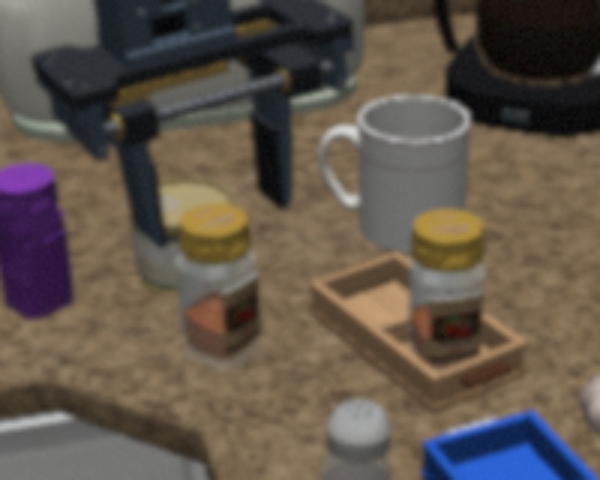

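```bash
python3 -m creep '[[0,0.004,0,0],[0,0.008,0,0],[0,0.008,0,0],[0,0.008,0,0],[0,0.004,0,0],[0,0.001,0,0],[0,0,0,0],[0,0,0,0]]' && python3 plan.py .324 .307 .066 .5 8|head -2
```

```text
t: 12.88
ee_pos: [0.3271, 0.305, 0.0905]
tcp_rot: [-0.684, 0.686, 0.191, -0.159]
wrist_force: [0.0, 0.5, 0.7]
gripper_width: 0.851
t 12.88 p [0.3271 0.305  0.0905] R [[0.876, 0.044, -0.48], [0.48, 0.008, 0.877], [0.043, -0.999, -0.014]] j [ 0.63  0.47  1.97 -0.03  0.66  0.16] w 0.8507325064125851 F [0.  0.5 0.7]
delta [-0.0031  0.002  -0.0245] turn 0.001 dist 0.025
```

```bash
python3 -m creep '[[-0.002,0.003,0.001,0],[0,0.006,0.001,0],[0,0.006,0,0],[0,0.005,0,0],[0,0.003,0,0],[0,0,0,0],[0,0,0,0],[0,0,0,0]]' && python3 plan.py .324 .307 .066 .5 8|head -2; python3 -m creep '[[0,0,0,0],[0,0,0,0],[0,0,0,0],[0,0,0,0],[0,0,0,0],[0,0,0,0],[0,0,0,0],[0,0,0,0]]' 0.3 15; python3 plan.py .4335 .338 .135 .586 8
```

```text
t: 13.55
ee_pos: [0.3254, 0.3063, 0.0652]
tcp_rot: [-0.684, 0.686, 0.191, -0.159]
wrist_force: [-0.5, -0.5, 0.4]
gripper_width: 0.848
t 13.55 p [0.3254 0.3063 0.0652] R [[0.876, 0.045, -0.48], [0.48, 0.008, 0.877], [0.044, -0.999, -0.014]] j [ 0.64  0.53  1.99 -0.04  0.59  0.16] w 0.8475758582140028 F [-0.5 -0.5  0.4]
delta [-0.0014  0.0007  0.0008] turn 0.001 dist 0.002
t: 14.22
ee_pos: [0.3257, 0.3065, 0.066]
tcp_rot: [-0.684, 0.686, 0.192, -0.159]
wrist_force: [-0.3, 0.4, -1.8]
gripper_width: 0.533
t 14.22 p [0.3257 0.3065 0.066 ] R [[0.876, 0.046, -0.48], [0.48, 0.009, 0.877], [0.045, -0.999, -0.014]] j [ 0.64  0.52  1.99 -0.04  0.59  0.16] w 0.5332823888866511 F [-0.3  0.4 -1.8]
delta [0.1078 0.0315 0.069 ] turn -0.085 dist 0.132
[[0.0137, -0.0086, -0.003, -0.011], [0.0137, -0.0086, -0.0032, -0.011], [0.0136, -0.0086, -0.0033, -0.011], [0.0136, -0.0086, -0.0035, -0.011], [0.0136, -0.0086, -0.0036, -0.011], [0.0135, -0.0086, -0.0037, -0.011], [0.0135, -0.0086, -0.0039, -0.011], [0.0134, -0.0086, -0.004, -0.011]]
```

```bash
python3 -m creep '[[0,-0.005,0,0],[0,-0.015,0,0],[0,-0.02,0,0],[0,-0.015,0,0],[0.01,-0.01,-0.002,-0.015],[0.018,0,-0.003,-0.015],[0.02,0,-0.004,-0.015],[0.02,0,-0.004,-0.015]]'; python3 -m creep '[[0.012,0,-0.004,-0.012],[0.007,0,-0.004,-0.005],[0,0,0,0],[0,0,0,0],[0,0,0,0],[0,0,0,0],[0,0,0,0],[0,0,0,0]]';python3 plan.py .4335 .338 .105 .586 8
```

```text
t: 14.88
ee_pos: [0.3846, 0.3271, 0.1389]
tcp_rot: [-0.677, 0.681, 0.211, -0.182]
wrist_force: [0.3, -0.3, -2.8]
gripper_width: 0.533
t: 15.55
ee_pos: [0.4059, 0.3306, 0.1411]
tcp_rot: [-0.675, 0.679, 0.217, -0.188]
wrist_force: [-0.3, 0.2, -0.7]
gripper_width: 0.527
t 15.55 p [0.4059 0.3306 0.1411] R [[0.835, 0.041, -0.549], [0.549, 0.006, 0.836], [0.038, -0.999, -0.017]] j [ 0.58  0.46  1.74 -0.02  0.9   0.01] w 0.5269992423636564 F [-0.3  0.2 -0.7]
delta [ 0.0276  0.0074 -0.0361] turn -0.004 dist 0.046
[[0.0034, 0.0045, -0.0011, -0.001], [0.0034, 0.0045, -0.0011, -0.001], [0.0034, 0.0045, -0.0011, -0.001], [0.0034, 0.0045, -0.0011, -0.001], [0.0034, 0.0045, -0.0011, -0.001], [0.0034, 0.0045, -0.0011, -0.001], [0.0034, 0.0045, -0.0011, -0.001], [0.0034, 0.0045, -0.0011, -0.001]]
```

```bash
python3 -m creep '[[0.008,0.002,-0.003,-0.002],[0.009,0.003,-0.003,-0.002],[0.006,0.006,-0.002,0],[0,0.007,0,0],[0,0.007,0,0],[0,0.004,0,0],[0,0,0,0],[0,0,0,0]]';python3 plan.py .432 .338 .073 .586 8|head -2
```

```text
t: 16.22
ee_pos: [0.4328, 0.3372, 0.1089]
tcp_rot: [-0.675, 0.679, 0.218, -0.19]
wrist_force: [0.8, -0.2, -1.4]
gripper_width: 0.528
t 16.22 p [0.4328 0.3372 0.1089] R [[0.832, 0.04, -0.553], [0.553, 0.005, 0.833], [0.036, -0.999, -0.017]] j [ 0.56  0.54  1.7  -0.02  0.86 -0.01] w 0.5284451844299748 F [ 0.8 -0.2 -1.4]
delta [-0.0008  0.0008 -0.0359] turn 0.0 dist 0.036
```

```bash
python3 -m creep '[[-0.001,0.004,0,0],[-0.001,0.007,0,0],[0,0.008,0,0],[0,0.008,0,0],[0,0.005,0,0],[0,0.001,0,0],[0,0,0,0],[0,0,0,0]]';python3 plan.py .432 .338 .073 .586 8|head -2;  python3 -m creep '[[0,0.002,0,0],[0,0.001,0,0],[0,0,0,0],[0,0,0,0],[0,0,0,0],[0,0,0,0],[0,0,0,0],[0,0,0,0]]'
```

```text
t: 16.88
ee_pos: [0.4316, 0.3359, 0.072]
tcp_rot: [-0.674, 0.679, 0.218, -0.191]
wrist_force: [0.7, 1.1, -0.4]
gripper_width: 0.535
t 16.88 p [0.4316 0.3359 0.072 ] R [[0.832, 0.039, -0.553], [0.553, 0.005, 0.833], [0.035, -0.999, -0.017]] j [ 0.56  0.6   1.73 -0.02  0.77 -0.01] w 0.5345175242454704 F [ 0.7  1.1 -0.4]
delta [0.0004 0.0021 0.001 ] turn 0.001 dist 0.002
t: 17.55
ee_pos: [0.4329, 0.3368, 0.0719]
tcp_rot: [-0.675, 0.679, 0.22, -0.189]
wrist_force: [-0.1, -0.1, -1.5]
gripper_width: 0.532
```

```bash
python3 -m creep '[[0,0.003,0,0],[0,0.001,0,0],[0,0.001,0,0],[0,0,0,0],[0,0,0,0],[0,0,0,0],[0,0,0,0],[0,0,0,0]]'; python3 - <<'E'
from h import *
c=bot.camera("side"); cv2.imwrite("pics/e_side.png",cv2.resize(c["color"][110:270,220:400],None,fx=3,fy=3))
E
```

```text
t: 18.22
ee_pos: [0.4336, 0.3373, 0.0688]
tcp_rot: [-0.675, 0.678, 0.22, -0.189]
wrist_force: [-0.9, -0.2, 4.9]
gripper_width: 0.536
```

View pics/e_side.png

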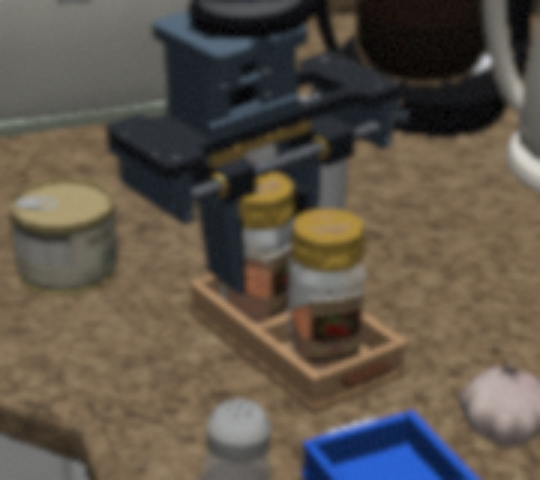

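Second jar stands in the left wood bay (crop (265,250)). Release and rise.

```bash
python3 -m creep '[[0,0,0,0],[0,0,0,0],[0,0,0,0],[0,0,0,0],[0,0,0,0],[0,-0.01,0,0],[0,-0.025,0,0],[0,-0.035,0,0]]' 0.82; python3 -m creep '[[0,-0.02,0,0],[0,-0.005,0,0],[0,0,0,0],[0,0,0,0],[0,0,0,0],[0,0,0,0],[0,0,0,0],[0,0,0,0]]';python3 plan.py .41 .117 .17 .42 8
```

```text
t: 18.93
ee_pos: [0.4279, 0.3348, 0.1355]
tcp_rot: [-0.674, 0.68, 0.217, -0.192]
wrist_force: [0.4, -0.8, -0.7]
gripper_width: 0.82
t: 19.6
ee_pos: [0.4274, 0.3351, 0.1661]
tcp_rot: [-0.674, 0.679, 0.218, -0.191]
wrist_force: [-0.6, 0.8, -0.4]
gripper_width: 0.823
t 19.6 p [0.4274 0.3351 0.1661] R [[0.832, 0.039, -0.554], [0.554, 0.005, 0.833], [0.035, -0.999, -0.018]] j [ 0.57  0.45  1.66 -0.02  0.99 -0.01] w 0.8232611597625672 F [-0.6  0.8 -0.4]
delta [-0.0174 -0.2181  0.0039] turn 0.167 dist 0.219
[[-0.0169, -0.0005, -0.0215, 0.021], [-0.0165, -0.0005, -0.0218, 0.021], [-0.016, -0.0005, -0.0222, 0.021], [-0.0155, -0.0005, -0.0225, 0.021], [-0.0151, -0.0005, -0.0228, 0.021], [-0.0146, -0.0005, -0.0231, 0.021], [-0.0141, -0.0005, -0.0234, 0.021], [-0.0136, -0.0005, -0.0237, 0.021]]
```

```bash
python3 -m creep '[[-0.012,-0.001,-0.015,0.021],[-0.017,-0.001,-0.022,0.021],[-0.016,0,-0.022,0.021],[-0.016,0,-0.023,0.021],[-0.015,0,-0.023,0.021],[-0.015,0,-0.023,0.021],[-0.014,0,-0.023,0.021],[-0.014,0,-0.024,0.02]]'; python3 -m creep '[[-0.006,0,-0.010,0],[0,0.005,0,0],[0,0.01,0,0],[0,0.01,0,0],[0,0.01,0,0],[0,0,0,0],[0,0,0,0],[0,0,0,0]]';python3 plan.py .411 .117 .12 .42 8|head -2; python3 - <<'E'
from h import *
c=bot.camera("side"); cv2.imwrite("pics/f_side.png",cv2.resize(c["color"][130:350,220:440],None,fx=2.7,fy=2.7))
E
```

```text
t: 20.27
ee_pos: [0.4067, 0.1201, 0.1619]
tcp_rot: [-0.69, 0.693, 0.159, -0.135]
wrist_force: [1.1, -1.0, 0.6]
gripper_width: 0.82
t: 20.93
ee_pos: [0.4051, 0.1058, 0.1226]
tcp_rot: [-0.691, 0.693, 0.156, -0.135]
wrist_force: [0.2, -0.2, -0.1]
gripper_width: 0.818
t 20.93 p [0.4051 0.1058 0.1226] R [[0.915, 0.03, -0.401], [0.401, 0.003, 0.916], [0.028, -1.0, -0.009]] j [ 0.11  0.39  1.99 -0.    0.73 -0.3 ] w 0.8181111835193552 F [ 0.2 -0.2 -0.1]
delta [ 0.0059  0.0112 -0.0026] turn -0.007 dist 0.013
```

View pics/f_side.png

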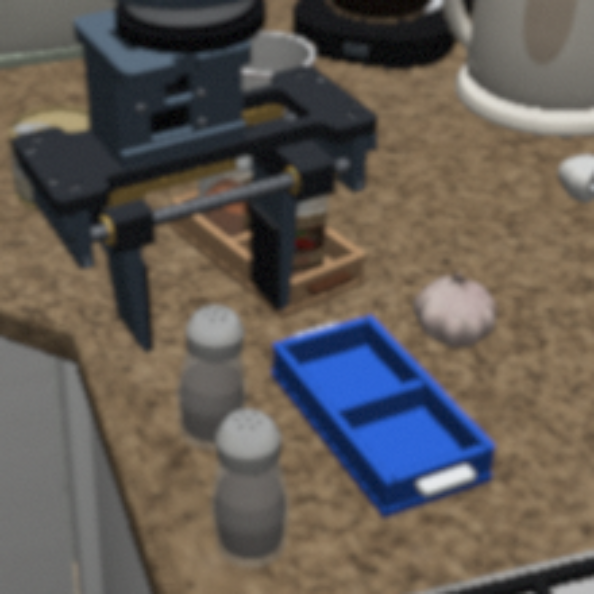

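```bash
python3 - <<'E'
from h import *
c=bot.camera("side"); s=bot.sense(); Rm=rot(s["tcp_rot"]); p=np.array(s["ee_pos"])
w=.0455*.82
f=lambda P:((proj(c,P)-[220,130])*2.7).round(0).tolist()
for sg in(-1,1): print("tip",f(p+Rm[:,1]*.025+sg*Rm[:,0]*w), f(p+Rm[:,1]*.025+sg*Rm[:,0]*(w+.0135)))
S=lambda q:np.array(q)/2.7+[220,130]
for q,z in(((273,348),.028),((372,318),.028),((492,445),.028),((382,487),.028),((385,512),0),((278,378),0),((489,470),0)): print(q,z,onz(c,S(q),z)[:2].round(4))
for q in((216,325),(248,428)): print("sh",onz(c,S(q),.083).round(4))
for P in((.4119,.1177,.083),(.4262,.0268,.083)): print(f(P))
E
```

```text
tip [[145.0, 330.0]] [[123.0, 337.0]]
tip [[264.0, 294.0]] [[285.0, 288.0]]
(273, 348) 0.028 [0.4498 0.1617]
(372, 318) 0.028 [0.5168 0.1918]
(492, 445) 0.028 [0.5695 0.0673]
(382, 487) 0.028 [0.5016 0.035 ]
(385, 512) 0 [0.5065 0.0437]
(278, 378) 0 [0.454 0.166]
(489, 470) 0 [0.573  0.0763]
sh [0.4121 0.1133 0.083 ]
sh [0.4262 0.0233 0.083 ]
[[215.0, 321.0]]
[[248.0, 424.0]]
```

```bash
python3 -m creep '[[0.004,0,0.003,0],[0.004,0,0.003,0],[0.002,0,0.002,0],[0,0.005,0,0],[0,0.008,0,0],[0,0.006,0,0],[0,0,0,0],[0,0,0,0]]';python3 plan.py .411 .1165 .058 .42 8|head -2
```

```text
t: 21.7
ee_pos: [0.4134, 0.1191, 0.1032]
tcp_rot: [-0.691, 0.693, 0.157, -0.133]
wrist_force: [0.1, -0.4, -0.3]
gripper_width: 0.818
t 21.7 p [0.4134 0.1191 0.1032] R [[0.915, 0.033, -0.402], [0.402, 0.004, 0.916], [0.032, -0.999, -0.01]] j [ 0.14  0.43  1.99 -0.    0.68 -0.27] w 0.8183124021913581 F [ 0.1 -0.4 -0.3]
delta [-0.0024 -0.0026 -0.0452] turn -0.006 dist 0.045
```

```bash
python3 -m creep '[[-0.003,0.004,-0.001,0],[0,0.008,0,0],[0,0.01,0,0],[0,0.01,0,0],[0,0.008,0,0],[0,0.004,0,0],[0,0,0,0],[0,0,0,0]]';python3 plan.py .411 .1165 .058 .42 8|head -2
```

```text
t: 22.37
ee_pos: [0.4117, 0.116, 0.0548]
tcp_rot: [-0.691, 0.693, 0.156, -0.133]
wrist_force: [1.9, -0.1, -0.1]
gripper_width: 0.819
t 22.37 p [0.4117 0.116  0.0548] R [[0.916, 0.033, -0.401], [0.401, 0.004, 0.916], [0.031, -0.999, -0.01]] j [ 0.14  0.54  2.04 -0.    0.54 -0.28] w 0.8186041699841765 F [ 1.9 -0.1 -0.1]
delta [-0.0007  0.0005  0.0032] turn -0.007 dist 0.003
```

```bash
python3 -m creep '[[0,-0.003,0,0],[0,0,0,0],[0,0,0,0],[0,0,0,0],[0,0,0,0],[0,0,0,0],[0,0,0,0],[0,0,0,0]]' 0.3 15; python3 -m creep '[[0,0,0,0],[0,0,0,0],[0,-0.005,0,0],[0,-0.015,0,0],[0,-0.02,0,0],[0,-0.015,0,0],[0,0,0,0],[0,0,0,0]]'; python3 plan.py .494 .150 .12 .4 8
```

```text
t: 23.03
ee_pos: [0.4122, 0.116, 0.0597]
tcp_rot: [-0.691, 0.693, 0.157, -0.132]
wrist_force: [0.1, -0.4, -0.4]
gripper_width: 0.437
t: 23.7
ee_pos: [0.4094, 0.1157, 0.1173]
tcp_rot: [-0.691, 0.693, 0.157, -0.133]
wrist_force: [0.3, -1.1, -1.7]
gripper_width: 0.438
t 23.7 p [0.4094 0.1157 0.1173] R [[0.916, 0.033, -0.401], [0.401, 0.004, 0.916], [0.032, -0.999, -0.01]] j [ 0.14  0.4   1.99 -0.    0.72 -0.28] w 0.43846055457554267 F [ 0.3 -1.1 -1.7]
delta [0.0846 0.0343 0.0027] turn 0.013 dist 0.091
[[0.0114, -0.0003, -0.0003, 0.002], [0.0114, -0.0003, -0.0003, 0.002], [0.0114, -0.0003, -0.0003, 0.002], [0.0114, -0.0003, -0.0003, 0.002], [0.0114, -0.0003, -0.0002, 0.002], [0.0114, -0.0003, -0.0002, 0.002], [0.0114, -0.0003, -0.0002, 0.002], [0.0114, -0.0003, -0.0002, 0.002]]
```

```bash
python3 -m creep '[[0.008,0,0,0.002],[0.015,0,0,0.002],[0.016,0,0,0.002],[0.016,0,0,0.002],[0.014,0,0,0.002],[0.008,0,0,0],[0,0,0,0],[0,0,0,0]]';python3 plan.py .494 .150 .085 .4 8|head -2
```

```text
t: 24.37
ee_pos: [0.4833, 0.1483, 0.1146]
tcp_rot: [-0.692, 0.694, 0.15, -0.131]
wrist_force: [-0.3, 0.0, -1.6]
gripper_width: 0.436
t 24.37 p [0.4833 0.1483 0.1146] R [[0.92, 0.027, -0.39], [0.39, 0.003, 0.921], [0.026, -1.0, -0.008]] j [ 0.18  0.49  1.8  -0.    0.83 -0.22] w 0.43645406552771454 F [-0.3  0.  -1.6]
delta [ 0.0107  0.0017 -0.0296] turn 0.001 dist 0.032
```

```bash
python3 -m creep '[[0.004,0,-0.002,0],[0.004,0.004,-0.001,0],[0.001,0.006,0,0],[0,0.008,0,0],[0,0.006,0,0],[0,0.003,0,0],[0,0,0,0],[0,0,0,0]]';python3 plan.py .494 .150 .066 .4 8|head -2; python3 - <<'E'
from h import *
c=bot.camera("side"); cv2.imwrite("pics/g_side.png",cv2.resize(c["color"][150:350,250:440],None,fx=2.9,fy=2.9))
E
```

```text
t: 25.03
ee_pos: [0.4909, 0.1479, 0.0833]
tcp_rot: [-0.692, 0.694, 0.148, -0.133]
wrist_force: [0.4, -0.3, -1.4]
gripper_width: 0.435
t 25.03 p [0.4909 0.1479 0.0833] R [[0.921, 0.022, -0.39], [0.39, 0.002, 0.921], [0.021, -1.0, -0.007]] j [ 0.18  0.55  1.8  -0.    0.77 -0.22] w 0.43506645137586025 F [ 0.4 -0.3 -1.4]
delta [ 0.0031  0.0021 -0.0173] turn 0.001 dist 0.018
```

View pics/g_side.png

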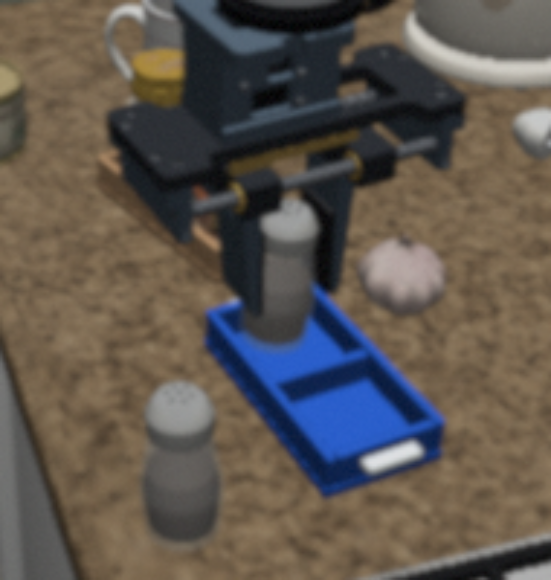

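```bash
python3 - <<'E'
from h import *
c=bot.camera("side")
S=lambda q:np.array(q)/2.9+[250,150]
print("foot",onz(c,S((276,331)),.024).round(4),"top",onz(c,S((289,217)),.107).round(4))
# inner rim of left bay, side view
for q in((207,315),(325,490),(440,430)): print(onz(c,S(q),.028 if q[1]<480 else 0).round(4))
f=lambda P:((proj(c,P)-[250,150])*2.9).round(0).tolist()
print("bayL",f([.495,.1505,.006]),f([.495,.1505,.028]))
E
```

```text
foot [0.4901 0.1512 0.024 ] top [0.4927 0.1471 0.107 ]
[0.4503 0.1624 0.028 ]
[0.5059 0.0451 0.    ]
[0.5671 0.0595 0.028 ]
bayL [[283.0, 355.0]] [[285.0, 326.0]]
```

```bash
python3 -m creep '[[0.002,0,-0.002,0],[0.001,0,-0.002,0],[0,0.003,0,0],[0,0.004,0,0],[0,0.004,0,0],[0,0.002,0,0],[0,0,0,0],[0,0,0,0]]';python3 plan.py .495 .146 .066 .4 8|head -2; 
```

```text
t: 25.8
ee_pos: [0.4969, 0.1453, 0.0701]
tcp_rot: [-0.692, 0.694, 0.149, -0.132]
wrist_force: [0.3, 0.3, -1.2]
gripper_width: 0.44
t 25.8 p [0.4969 0.1453 0.0701] R [[0.921, 0.024, -0.39], [0.39, 0.002, 0.921], [0.023, -1.0, -0.007]] j [ 0.17  0.58  1.8  -0.    0.74 -0.23] w 0.44034662190737406 F [ 0.3  0.3 -1.2]
delta [-0.0019  0.0007 -0.0041] turn 0.0 dist 0.005
```

```bash
python3 -m creep '[[-0.001,0.003,0,0],[0,0.002,0,0],[0,0.001,0,0],[0,0,0,0],[0,0,0,0],[0,0,0,0],[0,0,0,0],[0,0,0,0]]';python3 -m creep '[[0,0.003,0,0],[0,0,0,0],[0,0,0,0],[0,0,0,0],[0,0,0,0],[0,0,0,0],[0,0,0,0],[0,0,0,0]]'
```

```text
t: 26.47
ee_pos: [0.4952, 0.1449, 0.0646]
tcp_rot: [-0.692, 0.694, 0.149, -0.132]
wrist_force: [-1.4, -0.4, 2.0]
gripper_width: 0.439
t: 27.13
ee_pos: [0.4955, 0.1449, 0.0622]
tcp_rot: [-0.692, 0.694, 0.15, -0.132]
wrist_force: [-0.0, -0.1, 3.4]
gripper_width: 0.449
```

```bash
python3 -m creep '[[0,0,0,0],[0,0,0,0],[0,0,0,0],[0,0,0,0],[0,0,0,0],[0,-0.01,0,0],[0,-0.025,0,0],[0,-0.035,0,0]]' 0.82; python3 -m creep '[[0,-0.015,0,0],[0,-0.003,0,0],[0,0,0,0],[0,0,0,0],[0,0,0,0],[0,0,0,0],[0,0,0,0],[0,0,0,0]]';python3 plan.py .4265 .026 .14 .42 8
```

```text
t: 27.8
ee_pos: [0.4906, 0.1441, 0.1295]
tcp_rot: [-0.692, 0.694, 0.146, -0.136]
wrist_force: [0.3, 0.2, -0.3]
gripper_width: 0.818
t: 28.47
ee_pos: [0.491, 0.1443, 0.1529]
tcp_rot: [-0.692, 0.694, 0.147, -0.134]
wrist_force: [-0.1, 0.3, 0.3]
gripper_width: 0.818
t 28.47 p [0.491  0.1443 0.1529] R [[0.921, 0.019, -0.39], [0.39, 0.001, 0.921], [0.018, -1.0, -0.006]] j [ 0.17  0.44  1.74 -0.    0.94 -0.23] w 0.8177522743673062 F [-0.1  0.3  0.3]
delta [-0.0645 -0.1183 -0.0129] turn -0.019 dist 0.135
[[-0.0132, 0.0016, -0.0105, -0.002], [-0.0132, 0.0016, -0.0104, -0.002], [-0.0132, 0.0016, -0.0104, -0.002], [-0.0133, 0.0016, -0.0104, -0.002], [-0.0133, 0.0016, -0.0103, -0.002], [-0.0133, 0.0016, -0.0103, -0.002], [-0.0133, 0.0016, -0.0103, -0.002], [-0.0134, 0.0016, -0.0102, -0.002]]
```

```bash
python3 -m creep '[[-0.010,0,-0.008,-0.002],[-0.016,0,-0.013,-0.002],[-0.018,0,-0.015,-0.002],[-0.018,0,-0.015,-0.002],[-0.018,0,-0.014,-0.002],[-0.014,0,-0.01,-0.002],[-0.006,0,-0.005,0],[0,0,0,0]]'; python3 -m creep '[[0,0.005,0,0],[0,0.01,0,0],[0,0.008,0,0],[0,0.003,0,0],[0,0,0,0],[0,0,0,0],[0,0,0,0],[0,0,0,0]]';python3 plan.py .4265 .026 .115 .42 8|head -2; python3 - <<'E'
from h import *
c=bot.camera("side"); cv2.imwrite("pics/i_side.png",cv2.resize(c["color"][150:350,220:440],None,fx=2.7,fy=2.7))
E
```

```text
t: 29.13
ee_pos: [0.4242, 0.0249, 0.1484]
tcp_rot: [-0.691, 0.692, 0.151, -0.142]
wrist_force: [0.7, 0.6, 1.0]
gripper_width: 0.821
t: 29.8
ee_pos: [0.4267, 0.0273, 0.1201]
tcp_rot: [-0.691, 0.692, 0.151, -0.142]
wrist_force: [-0.2, 0.1, 0.2]
gripper_width: 0.822
t 29.8 p [0.4267 0.0273 0.1201] R [[0.914, 0.014, -0.405], [0.405, 0.001, 0.914], [0.013, -1.0, -0.004]] j [-0.08  0.4   1.96  0.    0.76 -0.5 ] w 0.8217983707660287 F [-0.2  0.1  0.2]
delta [-0.0002 -0.0013 -0.0051] turn -0.003 dist 0.005
```

View pics/i_side.png

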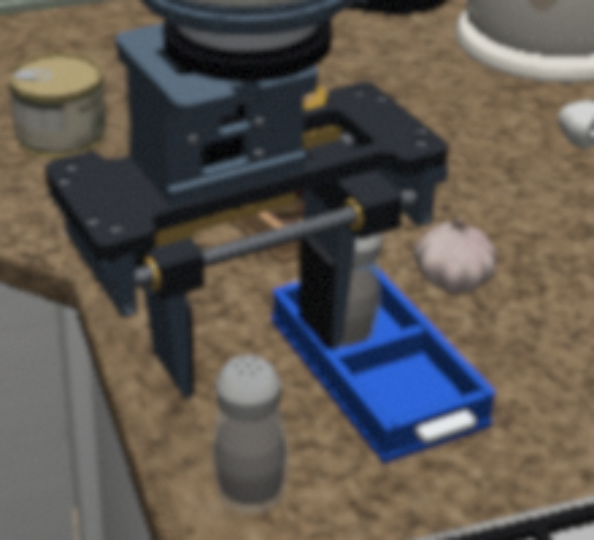

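```bash
python3 -m creep '[[0,0.005,-0.001,0],[0,0.01,0,0],[0,0.013,0,0],[0,0.013,0,0],[0,0.01,0,0],[0,0.006,0,0],[0,0,0,0],[0,0,0,0]]';python3 plan.py .4265 .026 .059 .42 8|head -2
```

```text
t: 30.52
ee_pos: [0.43, 0.0259, 0.0611]
tcp_rot: [-0.691, 0.693, 0.153, -0.14]
wrist_force: [0.0, -0.1, -0.5]
gripper_width: 0.82
t 30.52 p [0.43   0.0259 0.0611] R [[0.914, 0.019, -0.405], [0.405, 0.001, 0.914], [0.018, -1.0, -0.007]] j [-0.08  0.53  2.01  0.    0.58 -0.5 ] w 0.8199925057068921 F [ 0.  -0.1 -0.5]
delta [-0.0035  0.0001 -0.0021] turn -0.003 dist 0.004
```

```bash
python3 -m creep '[[-0.003,0.002,0,0],[0,0,0,0],[0,0,0,0],[0,0,0,0],[0,0,0,0],[0,0,0,0],[0,0,0,0],[0,0,0,0]]' 0.3 15; python3 -m creep '[[0,0,0,0],[0,0,0,0],[0,-0.005,0,0],[0,-0.015,0,0],[0,-0.02,0,0],[0,-0.015,0,0],[0,0,0,0],[0,0,0,0]]'; python3 plan.py .521 .083 .12 .4 8
```

```text
t: 31.18
ee_pos: [0.428, 0.0245, 0.0609]
tcp_rot: [-0.69, 0.693, 0.154, -0.139]
wrist_force: [0.2, -0.6, -1.4]
gripper_width: 0.426
t: 31.85
ee_pos: [0.426, 0.0245, 0.1187]
tcp_rot: [-0.691, 0.693, 0.154, -0.139]
wrist_force: [-0.1, -0.8, -1.3]
gripper_width: 0.424
t 31.85 p [0.426  0.0245 0.1187] R [[0.914, 0.02, -0.405], [0.405, 0.001, 0.914], [0.019, -1.0, -0.007]] j [-0.08  0.4   1.97  0.    0.74 -0.5 ] w 0.423698610379807 F [-0.1 -0.8 -1.3]
delta [0.095  0.0585 0.0013] turn 0.017 dist 0.112
[[0.0138, -0.0002, 0.0019, 0.002], [0.0138, -0.0002, 0.0019, 0.002], [0.0138, -0.0002, 0.0019, 0.002], [0.0138, -0.0002, 0.002, 0.002], [0.0138, -0.0002, 0.002, 0.002], [0.0138, -0.0002, 0.002, 0.002], [0.0138, -0.0002, 0.002, 0.002], [0.0138, -0.0002, 0.0021, 0.002]]
```

```bash
python3 -m creep '[[0.010,0,0.001,0.003],[0.018,0,0.002,0.003],[0.019,0,0.003,0.003],[0.019,0,0.003,0.003],[0.018,0,0.003,0.003],[0.012,0,0.003,0.002],[0.006,0,0.001,0],[0,0,0,0]]';python3 plan.py .521 .083 .085 .4 8|head -2
```

```text
t: 32.52
ee_pos: [0.5182, 0.0847, 0.1149]
tcp_rot: [-0.693, 0.694, 0.144, -0.134]
wrist_force: [-0.6, -0.0, -0.7]
gripper_width: 0.426
t 32.52 p [0.5182 0.0847 0.1149] R [[0.922, 0.015, -0.386], [0.386, 0.001, 0.922], [0.014, -1.0, -0.004]] j [ 0.05  0.51  1.74  0.    0.87 -0.35] w 0.42553732079054224 F [-0.6 -0.  -0.7]
delta [ 0.0028 -0.0017 -0.0299] turn -0.003 dist 0.03
```

```bash
python3 -m creep '[[0.001,0.004,-0.001,0],[0,0.006,0,0],[0,0.008,0,0],[0,0.007,0,0],[0,0.004,0,0],[0,0,0,0],[0,0,0,0],[0,0,0,0]]';python3 plan.py .521 .083 .067 .4 8|head -2; python3 - <<'E'
from h import *
c=bot.camera("side"); cv2.imwrite("pics/j_side.png",cv2.resize(c["color"][190:340,290:440],None,fx=3.8,fy=3.8))
E
```

```text
t: 33.18
ee_pos: [0.5163, 0.0826, 0.0804]
tcp_rot: [-0.693, 0.694, 0.142, -0.136]
wrist_force: [-0.2, -0.5, -1.7]
gripper_width: 0.426
t 33.18 p [0.5163 0.0826 0.0804] R [[0.923, 0.008, -0.385], [0.385, 0.001, 0.923], [0.008, -1.0, -0.003]] j [ 0.04  0.57  1.77  0.    0.8  -0.35] w 0.42553617872185323 F [-0.2 -0.5 -1.7]
delta [ 0.0047  0.0004 -0.0134] turn -0.005 dist 0.014
```

View pics/j_side.png

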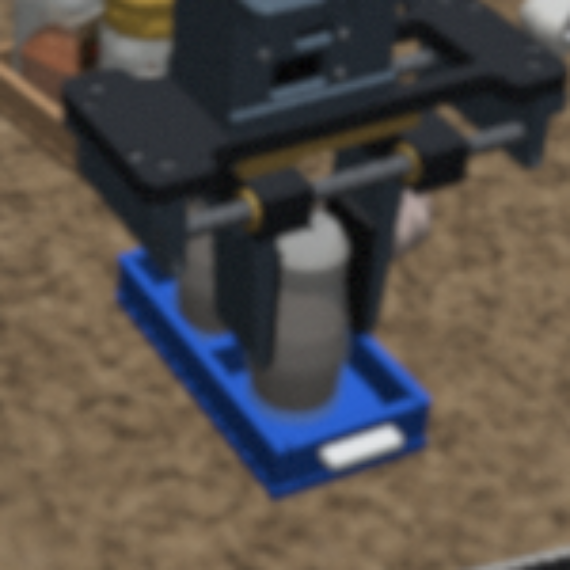

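```bash
python3 - <<'E'
from h import *
c=bot.camera("side")
S=lambda q:np.array(q)/3.8+[290,190]
print("foot",onz(c,S((294,393)),.0195).round(4))
for q,z in(((430,404),.028),((278,450),.028),((118,258),.028),((277,495),0),((427,440),0)): print(q,onz(c,S(q),z).round(4))
E
```

```text
foot [0.518  0.0815 0.0195]
(430, 404) [0.5702 0.0638 0.028 ]
(278, 450) [0.5047 0.039  0.028 ]
(118, 258) [0.4499 0.1645 0.028 ]
(277, 495) [0.5068 0.0423 0.    ]
(427, 440) [0.5742 0.0724 0.    ]
```

```bash
python3 -m creep '[[0.004,0,0.001,0],[0.002,0,0.001,0],[0,0.003,0,0],[0,0.004,0,0],[0,0.003,0,0],[0,0.001,0,0],[0,0,0,0],[0,0,0,0]]';python3 plan.py .521 .086 .067 .4 8|head -2; python3 -m creep '[[0,0.002,0,0],[0,0.001,0,0],[0,0.001,0,0],[0,0,0,0],[0,0,0,0],[0,0,0,0],[0,0,0,0],[0,0,0,0]]'
```

```text
t: 33.95
ee_pos: [0.5226, 0.0876, 0.0692]
tcp_rot: [-0.693, 0.694, 0.143, -0.135]
wrist_force: [1.0, -0.2, -1.1]
gripper_width: 0.424
t 33.95 p [0.5226 0.0876 0.0692] R [[0.923, 0.011, -0.386], [0.386, 0.001, 0.923], [0.01, -1.0, -0.003]] j [ 0.05  0.59  1.76  0.    0.78 -0.34] w 0.4242639105322995 F [ 1.  -0.2 -1.1]
delta [-0.0016 -0.0016 -0.0022] turn -0.004 dist 0.003
t: 34.62
ee_pos: [0.5226, 0.087, 0.0664]
tcp_rot: [-0.693, 0.694, 0.143, -0.135]
wrist_force: [0.1, 0.4, -0.5]
gripper_width: 0.427
```

```bash
python3 -m creep '[[0,0.002,0,0],[0,0.001,0,0],[0,0,0,0],[0,0,0,0],[0,0,0,0],[0,0,0,0],[0,0,0,0],[0,0,0,0]]'; python3 -m creep '[[0,0.002,0,0],[0,0,0,0],[0,0,0,0],[0,0,0,0],[0,0,0,0],[0,0,0,0],[0,0,0,0],[0,0,0,0]]'
```

```text
t: 35.28
ee_pos: [0.5229, 0.0867, 0.0652]
tcp_rot: [-0.692, 0.694, 0.144, -0.135]
wrist_force: [-2.6, 0.3, 3.1]
gripper_width: 0.431
t: 35.95
ee_pos: [0.5232, 0.0867, 0.0641]
tcp_rot: [-0.692, 0.694, 0.144, -0.135]
wrist_force: [-0.6, 0.1, 3.4]
gripper_width: 0.434
```

Contact with the floor; release, rise, and draw back for a clear top view.

```bash
python3 -m creep '[[0,0,0,0],[0,0,0,0],[0,0,0,0],[0,0,0,0],[0,0,0,0],[0,-0.01,0,0],[0,-0.025,0,0],[0,-0.035,0,0]]' 0.82; python3 -m creep '[[0,-0.025,0,0],[0,-0.02,0,0],[-0.025,0,-0.015,0],[-0.03,0,-0.025,0],[-0.03,0,-0.03,0],[-0.03,0,-0.03,0],[-0.03,0,-0.03,0],[-0.03,0,-0.03,0]]'; python3 plan.py .27 -.32 .2 .0 16
```

```text
t: 36.62
ee_pos: [0.5188, 0.0864, 0.1311]
tcp_rot: [-0.693, 0.694, 0.14, -0.138]
wrist_force: [-0.4, -0.7, 0.3]
gripper_width: 0.816
t: 37.28
ee_pos: [0.4234, -0.1252, 0.1904]
tcp_rot: [-0.69, 0.694, 0.15, -0.135]
wrist_force: [0.9, 0.2, -0.4]
gripper_width: 0.817
t 37.28 p [ 0.4234 -0.1252  0.1904] R [[0.918, 0.022, -0.396], [0.396, -0.001, 0.918], [0.02, -1.0, -0.01]] j [-0.43  0.3   1.86  0.01  0.97 -0.84] w 0.8173616139358851 F [ 0.9  0.2 -0.4]
delta [-0.1534 -0.1948  0.0096] turn 0.407 dist 0.248
[[-0.0136, -0.0006, -0.0074, 0.025], [-0.0134, -0.0006, -0.0077, 0.025], [-0.0132, -0.0006, -0.0081, 0.025], [-0.013, -0.0006, -0.0084, 0.025], [-0.0128, -0.0006, -0.0087, 0.025], [-0.0126, -0.0006, -0.0091, 0.025], [-0.0123, -0.0006, -0.0094, 0.025], [-0.0121, -0.0006, -0.0097, 0.025], [-0.0119, -0.0006, -0.01, 0.025], [-0.0116, -0.0006, -0.0103, 0.025], [-0.0113, -0.0006, -0.0106, 0.025], [-0.0111, -0.0006, -0.0109, 0.025], [-0.0108, -0.0006, -0.0111, 0.025], [-0.0105, -0.0006, -0.0114, 0.025], [-0.0102, -0.0006, -0.0117, 0.025], [-0.0099, -0.0006, -0.0119, 0.025]]
```

```bash
python3 -m creep '[[-0.025,-0.001,-0.015,0.05],[-0.025,-0.001,-0.016,0.05],[-0.024,-0.001,-0.017,0.05],[-0.023,-0.001,-0.018,0.05],[-0.022,-0.001,-0.02,0.05],[-0.02,-0.001,-0.022,0.05],[-0.01,0,-0.015,0.03],[0,0,0,0]]'; python3 - <<'E'
from h import *
t=bot.camera("top"); s=bot.camera("side")
a=cv2.resize(t["color"][110:290,140:400],None,fx=3,fy=3); b=cv2.resize(s["color"][120:340,200:460],None,fx=3,fy=3)
cv2.imwrite("pics/k_top.png",a); cv2.imwrite("pics/k_side.png",cv2.resize(b,(700,592)))
for l in("mug","garlic","tin"): print(l,[ (n,bot.search_frame(l,c)[0]["rect"]) for n,c in(("top",t),("side",s))])
E
```

```text
t: 37.95
ee_pos: [0.3009, -0.2967, 0.2007]
tcp_rot: [-0.704, 0.71, 0.029, -0.01]
wrist_force: [-0.9, -0.4, 0.5]
gripper_width: 0.82
mug [('top', [144.0, 151.5, 49.9, 54.8]), ('side', [286.4, 144.0, 50.3, 39.1])]
garlic [('top', [285.0, 132.5, 25.5, 19.7]), ('side', [375.2, 232.6, 25.6, 30.4])]Traceback (most recent call last):
  File "<stdin>", line 5, in <module>
IndexError: list index out of range
```

View pics/k_top.png

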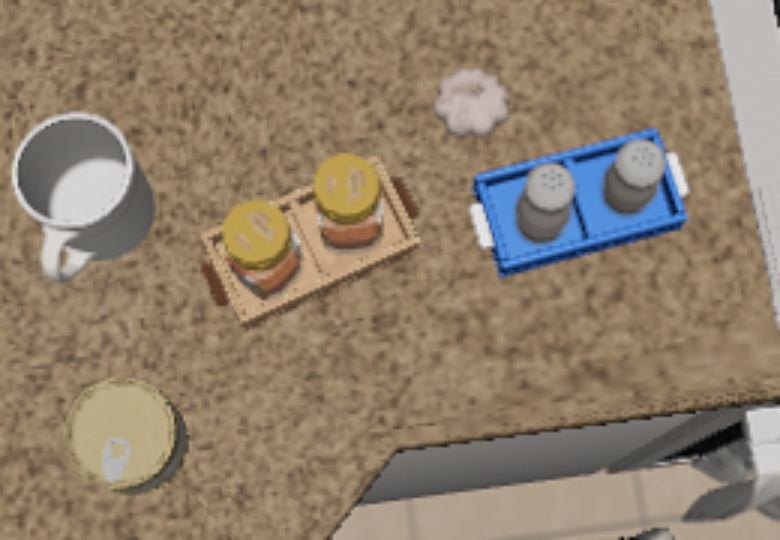

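View pics/k_side.png

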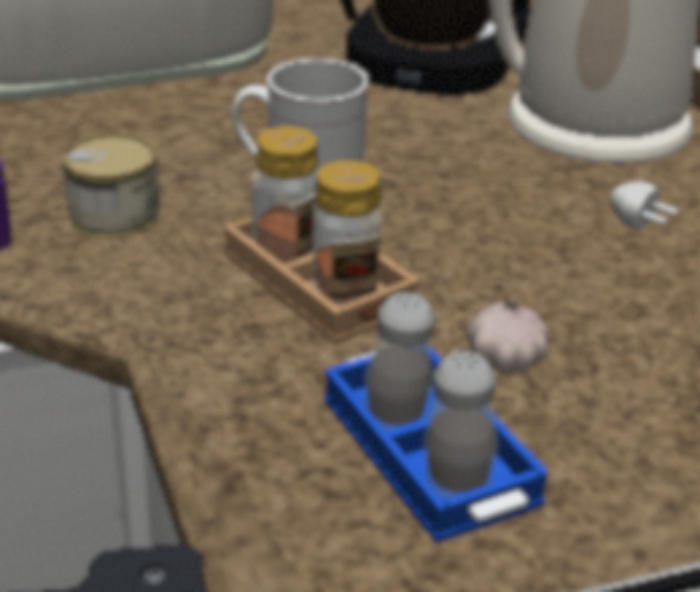

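```bash
python3 - <<'E'
from h import *
t=bot.camera("top"); s=bot.camera("side")
T=lambda q:np.array(q)/3+[140,110]
S=lambda q:np.array(q)/2.692+[200,120]
for n,a,b,foot,z,h in(("jarL",(256,228),(288,139),(284,247),.106,.1),("jarR",(347,182),(349,173),(347,288),.106,.1),("shL",(550,183),(406,312),(398,412),.09,.09),("shR",(638,160),(465,372),(461,480),.09,.09)):
    print(n,"top",onz(t,T(a),z)[:2].round(4),"side",onz(s,S(b),z)[:2].round(4),"foot side",onz(s,S(foot),.006)[:2].round(4))
print(bot.sense()["t"],[d["rect"] for l in("tin",) for d in bot.search_frame(l,t)])
E
```

```text
jarL top [0.4327 0.3389] side [0.4325 0.3376] foot side [0.4305 0.3502]
jarR top [0.472  0.2841] side [0.4722 0.2849] foot side [0.4745 0.2921]
shL top [0.4948 0.1492] side [0.4947 0.1405] foot side [0.4955 0.1492]
shR top [0.5193 0.0912] side [0.5206 0.0812] foot side [0.5258 0.0847]
38.45 [[163.4, 237.2, 39.5, 40.9]]
```

```bash
python3 -c "
from station import bot
print(bot.job_done())"
```

```text
the job is handed in; nothing more can be done
None
```

I put the two yellow-capped jars in the wooden tray and the two silver-topped shakers in the blue tray, one to each bay. The job was handed in at about 38.5 s, with the gripper open and well clear of everything.

- **Position:** In the last top and side pictures all four stand in their bays. From the top view, each is within about 5 mm of its bay centre.
- **Upright:** The jar caps measure the same in both cameras at the height expected for jars standing on the tray floor. The shakers show only a slight lean.
- **Bystanders:** The mug, garlic and tin show no visible shift from where they started in the top view. The detector found no tin in the last side picture, so the tin's check rests on the top view and my own look.
- **Disagreement:** The side camera put the shakers and the blue tray up to about 10 mm lower in y than the top camera. A comparison with the gripper tips suggested the side camera is low by a few millimetres. I placed each shaker by its position relative to the tray in the same picture.
- **Forces:** The highest wrist force printed between moves was about 5 N.

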